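Soap in the bowl, then hold the coffee cup over the drip tray to be washed

TASK

Help with the washing-up: first press the head of the soap pump all the way down and let it spring back up, so that the cream pot under its spout gets some soap. Then pick up the small white coffee cup, which stands upside down, and hold it in the air over the middle of the round drip tray, its middle about 20 cm above the worktop and still bottom up but tipped by about 30 degrees, so that its open mouth leans out toward the side where the tray's spout points (a colleague at the sink will scrub it). Finish while holding it still there, do not put it down, and leave the cream pot and the green bowl where they stand.

Things in the scene. Friction and masses are not known exactly. Their poses are not given: they have to be found in the camera images.
- pump_top (a point): centre of the flat top of the soap pump's steel head (35 mm across, top 181 mm above the worktop when up), on a fixed blue ceramic bottle 69 mm across. Its y axis points along the spout, a bar 9 mm thick that reaches 84 mm out from the head's axis, over the cream pot
- pump_head (a joint): how far the pump head is pressed down, in m: 0 is up (at rest), 0.014 fully down on its stop. A spring pushes it back up: 2.4 N to start it moving, 6.6 N when fully down
- cup_center (a point): middle of the small white coffee cup (upside down, mouth on the worktop), 27.5 mm up. Round body 55 mm high, 58 mm across at the mouth (below), about 46 mm at the bottom (on top). z: along its axis from mouth to bottom, up at the start. The handle, 12 mm thick, sticks out along -y to 56 mm from here, in the lower 40 mm; the sides at +x and -x are free to grasp. About 0.1 kg
- drip_tray: round grey drip tray, 120 mm across and 12 mm high, fixed on the worktop. Origin at the centre of its underside; its spout, a channel 26 mm wide, points along its x axis to 102 mm from the centre (towards the sink), 16 mm high
- hold_point (a point): the point in the air 200 mm above the worktop, over the tray's centre, where the middle of the cup is to be held. Its z axis is where the cup's z axis is to point: up, but leaning 30 degrees back from the spout, so that the cup's mouth, below, leans 30 degrees out to the spout's side. The turn of the handle about the cup's axis does not matter
- pot: cream stoneware pot, 97 mm across and 70 mm high, loose, under the pump's spout; origin at the centre of its underside, 90 mm from the pump's axis
- bowl: green bowl, 130 mm across and 56 mm high, a bystander behind the cup; origin at the centre of its underside

How it is judged:
On the way, in this order (a step that is already met when the one before it is completed fails the run):
1. the pump head is pressed down (value of joint pump_head above 0.011 m), for 0.1 s.
2. the pump head is back up and the cup still on the worktop (value of joint pump_head below 0.003 m and height (world z) of cup_center below 0.04 m), for 0.1 s.
3. the cup is picked up in the fingers (height (world z) of cup_center above 0.08 m and contact force between the fingers and cup above 0.5 N), for 0.2 s.
At the end, for the whole second after the job is handed in: Cup held still, bottom up, in the fingers, its middle within 30 mm sideways of the point over the tray's centre and 170 to 230 mm above the worktop, its axis within 12 degrees of the asked lean (30 degrees, mouth to the spout's side); pump up; pot and bowl within 30 mm of their starts (horizontal distance between cup_center and hold_point below 0.03 m and height (world z) of cup_center between 0.17 and 0.23 m and angle between the z axis of cup_center and the z axis of hold_point, either way round below 0.21 rad and angle between cup_center's own z axis and vertical below 1 rad and contact force between the fingers and cup above 0.5 N and linear speed of cup below 0.02 m/s and angular speed of cup below 0.15 rad/s and value of joint pump_head below 0.003 m and not (distance of any of pot, bowl from where it was at the start of the episode above 0.03 m)); the arm keeps its last pose, push and grip.
It fails at once if the pot or the bowl is shifted by more than 30 mm (distance of any of pot, bowl from where it was at the start of the episode above 0.03 m).
It also fails if it takes over 51 s, if anything falls off the work surface, if the arm or the gripper's body presses on something with over 40 N, if the wrist force passes 120 N, or if a joint passes its speed limit or range.

ROBOT

A 6-joint arm with a two-finger parallel gripper is mounted at the origin on a cart in front of the work surface, level with it; the furniture and walls round the work are solid. World frame = base frame: x ahead of the robot, y to its left, z up, the work surface at z = 0. Lengths are in m, angles in rad, forces in N, time in s.
With the tool pointing down it reaches from about 0.3 to 0.775 m from the base axis. Payload 14.6 kg.
Tool frame: the origin (TCP) lies at the very end of the fingers, on their centre line; the grasp point (between the pads) lies 19 mm behind it; z points along the fingers, y is the direction in which the jaws open and shut (so a half turn about z gives the same grasp; the last joint's range is limited). The gripper opens to 94 mm and grips with 3 to 60 N. Pads are 16 mm wide; open, the fingers measure 119 mm over their backs; the gripper's body (75 mm by 177 mm) begins 78 mm behind the grasp point.
Start: joints at [-1.403, 0.3, 1.521, -0, 1.321, -0.067], TCP at [0.128, -0.535, 0.205] pointing down, gripper open.
Joint ranges: [-3.03, 3.03], [-0.79, 2.21], [0.23, 2.52], [-1.04, 4.18], [0, 3.07], [-2.55, 2.55]. Speed limits (rad/s): [2.22, 2.22, 2.57, 3.14, 3.14, 3.14].

INTERFACE

Orientations are given as [roll, pitch, yaw] about the fixed x, y, z axes, in that order (R = Rz(yaw) Ry(pitch) Rx(roll)).
In Python, from station import status, camera, ctrl gives the robot as it stands. The module is installed in compiled form; this text tells all that it offers.
- The arm moves only by the shell command python3 -m jog 'ROWS' [FORCE]. ROWS is JSON, a list of rows, each a list of 7 numbers: the shift along the tool's x, y, z each as a share of 1000 mm, from -1 to 1, then the turn, a rotation vector about the tool's x, y, z each as a share of pi/2 rad, from -1 to 1, then the opening, from -1 (shut) to 1 (fully open), so that 0 is half open. A call has 1 to 20 rows; each row is the pose to reach, as a shift and turn from the pose measured when the call began, along the tool's axes at that moment; what a row does not reach only later rows make up. A row lasts 1/10 s, in which the tool goes at most 50 mm and 8.59 degrees, less where a joint would pass 70% of its speed; a pose out of reach is approached as far as the arm can. A call with a number of a shift or a turn outside -1 to 1 is refused whole. A call with a gripper value outside its range is refused whole. The fingers move at their own pace and stop on an object; FORCE is the grip in N (left out, the last holds). Time passes only in rows, so rows that repeat a pose let the fingers close. It gives the time, the measured TCP pose, the force and the opening at its end, in the units of the state.
- status.get_obs(): the state, without advancing time (a new reading comes with each control period).
- camera(name): name is "scene" or "top" or "wrist"; returns a dict with "image" (400x640x3 uint8, red, green, blue), "fx", "fy", "cx", "cy" (pixels), "world_from_camera" (4x4, takes a point from camera to world coordinates). Camera axes: x right, y down, z forward; pixel columns grow to the right and rows downward; lengths in m; the calibration is good to about 2 mm. The wrist camera is an equidistant fisheye: a pixel r from the principal point sees the ray r / f radians off the axis. A picture is of the moment at which its call begins. There is no depth.
- ctrl.hand_in(): hands the job in, once; it reports no verdict.
The state is a dict: "time_s": time; "qpos": joint angles; "joint_vel": joint speeds; "tau": joint torques, N m; "ee_pos": TCP position; "eef_rot": TCP orientation; "force": force on the tool from outside, world axes, zero at the start; "moment": the same for the moment, N m; "grip_width": finger opening in m.
Only numpy, scipy, OpenCV 4.12 (cv2) and the standard library are available. Lean on these libraries where they do the work, as an engineer would, in place of code of your own. Each camera call takes 0.05 s, during which the arm holds its last target.

## Working session

There is one attempt and no reset: what is moved stays moved. The work goes in short steps, Python scripts to look and compute and a shell command to move; the robot and the scene stay as the last step left them, time stands still between calls to the robot, and variables do not carry over. Pictures are saved under pics/ and viewed, and the job is handed in when it is done.

```bash
mkdir -p pics; python3 - <<'E'
from station import status,camera,ctrl
import cv2,numpy as np
print(status.get_obs())
for n in ("scene","top"):
    c=camera(n); cv2.imwrite(f"pics/{n}0.png",c["image"][:,:,::-1]); print(n,c["fx"],c["fy"],c["cx"],c["cy"],np.round(c["world_from_camera"],4).tolist())
E
```

```text
{'time_s': 0.0, 'qpos': array([-1.40261551e+00,  3.00446073e-01,  1.52161486e+00,  2.29358360e-05,
        1.32072588e+00, -6.66225587e-02]), 'joint_vel': array([ 0.0006013 ,  0.00030059, -0.00118027, -0.00058484, -0.00086957,
       -0.00010584]), 'tau': array([-3.31394040e-04, -5.31803727e+01, -3.52736664e+01,  7.07655237e-02,
        2.44454015e-02, -1.12939072e-04]), 'ee_pos': array([ 0.12790184, -0.53463004,  0.20488578]), 'eef_rot': array([-3.14040262e+00, -1.01665661e-04,  2.34797626e-01]), 'force': array([-0.58274592,  0.48949197, -0.02845358]), 'moment': array([ 0.02219305, -0.02387919,  0.00346431]), 'grip_width': 0.0936326871361974}
scene 430.17112656823 430.17112656823 327.79612180881634 206.87109898569145 [[-0.6802, -0.5126, 0.524, -0.0288], [-0.733, 0.4699, -0.4919, 0.5573], [0.006, -0.7187, -0.6953, 0.889], [0.0, 0.0, 0.0, 1.0]]
top 388.77867590577637 388.77867590577637 317.55126439788495 199.26766877622026 [[0.0045, -0.9829, 0.1843, 0.3478], [-0.9999, -0.0024, 0.0118, 0.0181], [-0.0112, -0.1844, -0.9828, 1.2161], [0.0, 0.0, 0.0, 1.0]]
```

View pics/scene0.png

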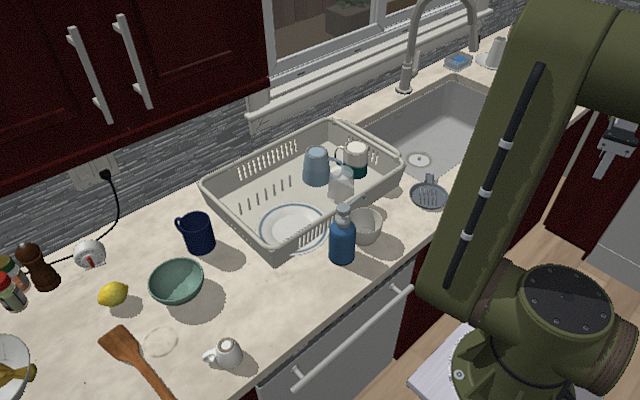

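View pics/top0.png

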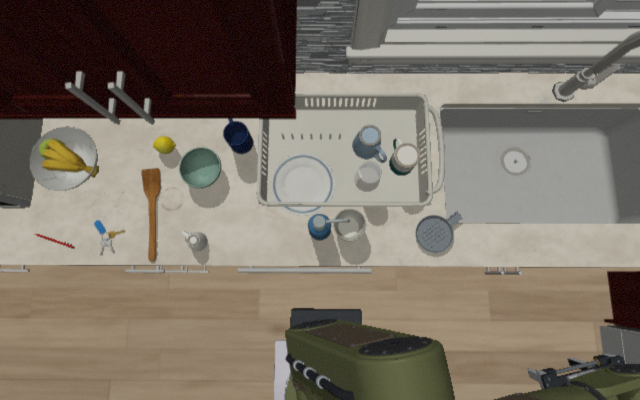

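The top view shows the pump at about (319,225), pot (350,224), tray (434,235) with its spout toward (457,217), cup (198,240) with its handle at (186,234), and bowl (200,168). I'll zoom in to measure.

```bash
cat > h.py <<'E'
import numpy as np,cv2
from station import camera
def px(c,u,v,z):
    M=np.array(c["world_from_camera"]);d=M[:3,:3]@np.array([(u-c["cx"])/c["fx"],(v-c["cy"])/c["fy"],1]);o=M[:3,3]
    return o+d*(z-o[2])/d[2]
def proj(c,p):
    M=np.linalg.inv(np.array(c["world_from_camera"]));q=M[:3,:3]@np.array(p)+M[:3,3]
    return c["fx"]*q[0]/q[2]+c["cx"],c["fy"]*q[1]/q[2]+c["cy"]
E
python3 - <<'E'
import cv2,numpy as np
t=cv2.imread("pics/top0.png");s=cv2.imread("pics/scene0.png")
a=cv2.resize(t[200:270,170:250],None,fx=5,fy=5,interpolation=0)
b=cv2.resize(t[200:270,290:370],None,fx=5,fy=5,interpolation=0)
c=cv2.resize(t[200:260,400:480],None,fx=5,fy=5,interpolation=0)[:,:400]
d=cv2.resize(s[195:275,310:390],None,fx=5,fy=5,interpolation=0)
e=cv2.resize(s[325:385,195:255],None,fx=5,fy=5,interpolation=0)
cv2.imwrite("pics/a.png",np.hstack([a,b])); 
f=np.zeros((600,800,3),np.uint8); f[:300,:400]=c; f[:300,400:700]=e; cv2.imwrite("pics/b.png",f[:300]); cv2.imwrite("pics/d.png",d)
E
```

```text
(no output)
```

View pics/a.png

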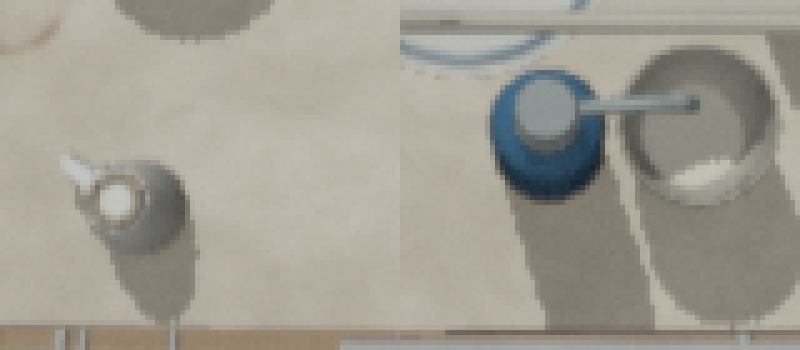

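View pics/b.png

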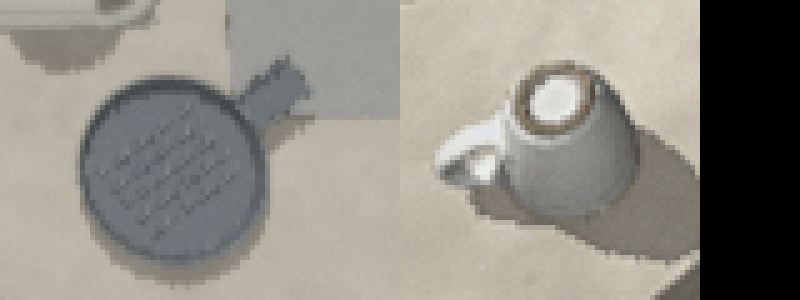

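View pics/d.png

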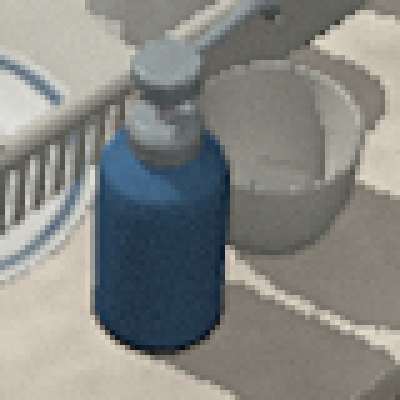

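```bash
python3 - <<'E'
from h import *
t=camera("top");s=camera("scene")
o=-0.4
def T(n,c,u,v,z): 
    p=px(c,u+o,v+o,z);print(n,np.round(p[:2],4));return p[:2]
def ang(a,b): return np.degrees(np.arctan2(*(b-a)[::-1]))
p=T("pump top",t,319.4,221.2,.181);T("pump scene",s,343.6,208,.181);q=T("spout tip",t,349,220.8,.165);print(ang(p,q))
pc=T("pot rim",t,350.2,225.2,.07)
c=T("cup",t,193.4,240.2,.055);T("cup sc",s,226,344.4,.055);h=T("handle",t,183.6,232.6,.03);print(ang(c,h))
T("hand sc",s,203,360,.02)
d=T("tray",t,434.4,233.6,.012);e=T("tspout",t,459.3,215.8,.016);print(ang(d,e),np.linalg.norm(d-e))
T("tray sc",s,429,196,.012)
# contour masks
im=cv2.cvtColor(t["image"],cv2.COLOR_RGB2HSV)
m=cv2.inRange(im,(95,25,60),(125,110,160));m[:, :400]=0;m[:,480:]=0;m[:200]=0;m[260:]=0
cs,_=cv2.findContours(m,0,2);k=max(cs,key=cv2.contourArea);print(cv2.contourArea(k),cv2.minEnclosingCircle(k))
mm=cv2.morphologyEx(m,cv2.MORPH_OPEN,np.ones((13,13)));cs,_=cv2.findContours(mm,0,2)
if cs:
    k=max(cs,key=cv2.contourArea);print(cv2.fitEllipse(k))
print(np.round(proj(t,[*p,.181]),1), [np.round(proj(s,[*d,.012]),1)])
E
```

```text
pump top [0.4833 0.0264]
pump scene [0.4783 0.0312]
spout tip [ 0.4867 -0.054 ]
-87.55240546290624
pot rim [ 0.4861 -0.064 ]
cup [0.4413 0.4041]
cup sc [0.4415 0.4059]
handle [0.4665 0.444 ]
57.804282463320575
hand sc [0.4639 0.4552]
tray [ 0.4679 -0.3278]
tspout [ 0.5231 -0.4065]
-54.95504622219658 0.09610333575164098
tray sc [ 0.4622 -0.3209]
0.5 ((432.5, 235.5), 0.7072067856788635)
[319.  220.8] [array([428.5, 193.6])]
```

Both views agree to within a few mm:

| Item | Position (m) | Direction |
|---|---|---|
| Pump | (0.481, 0.028) | – |
| Cup | (0.441, 0.405) | handle azimuth 58° |
| Tray | (0.467, -0.327) | spout azimuth -54° |

I'll use tool yaw 58° for everything. First I'll go above the pump with the fingers shut.

```bash
python3 -m jog '[[0,0,-0.045,0,0,0,-1],[0.474,-0.465,-0.045,0,0,-0.495,-1],[0.474,-0.465,-0.045,0,0,-0.495,-1],[0.474,-0.465,-0.045,0,0,-0.495,-1],[0.474,-0.465,-0.045,0,0,-0.495,-1],[0.474,-0.465,-0.045,0,0,-0.495,-1],[0.474,-0.465,-0.045,0,0,-0.495,-1],[0.474,-0.465,-0.045,0,0,-0.495,-1],[0.474,-0.465,-0.045,0,0,-0.495,-1],[0.474,-0.465,-0.045,0,0,-0.495,-1],[0.474,-0.465,-0.045,0,0,-0.495,-1],[0.474,-0.465,-0.045,0,0,-0.495,-1],[0.474,-0.465,-0.045,0,0,-0.495,-1],[0.474,-0.465,-0.045,0,0,-0.495,-1],[0.474,-0.465,-0.045,0,0,-0.495,-1],[0.474,-0.465,-0.045,0,0,-0.495,-1],[0.474,-0.465,-0.045,0,0,-0.495,-1],[0.474,-0.465,-0.045,0,0,-0.495,-1],[0.474,-0.465,-0.045,0,0,-0.495,-1],[0.474,-0.465,-0.045,0,0,-0.495,-1]]' 20
python3 - <<'E'
from station import status
from h import *
o=status.get_obs();print(o["qpos"],o["force"])
for n in("scene","top","wrist"):
    c=camera(n);cv2.imwrite(f"pics/{n}1.png",c["image"][:,:,::-1])
E
```

```text
time_s: 2.2
ee_pos: [0.4806, 0.027, 0.2507]
eef_rot: [-3.142, -0.001, 1.011]
force: [-0.4, 0.1, 0.3]
grip_width: 0.0007
[-2.03796573e-02  1.11482965e-01  1.64186923e+00  6.36520521e-04
  1.38793734e+00  5.39194220e-01] [-0.42264128  0.12983042  0.30914504]
```

```bash
python3 - <<'E'
import cv2,numpy as np
s=cv2.imread("pics/scene1.png");w=cv2.imread("pics/wrist1.png")
cv2.imwrite("pics/c1.png",np.hstack([cv2.resize(s[130:290,270:410],None,fx=2.8,fy=2.8),cv2.resize(w,None,fx=.62,fy=.62*448/248)[:448]])[:,:800])
E
```

```text
(no output)
```

View pics/c1.png

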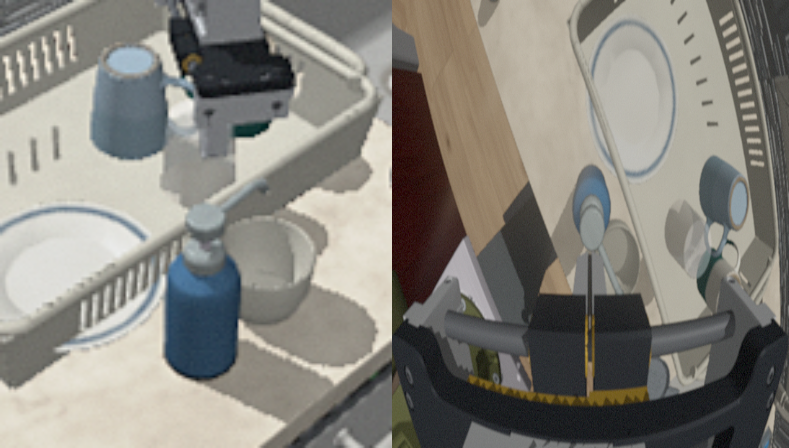

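View pics/wrist1.png

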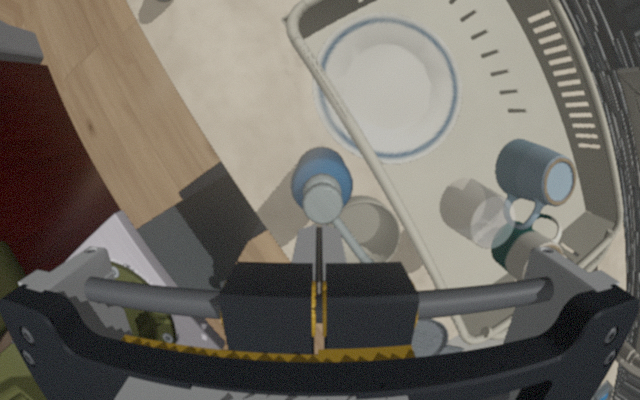

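The wrist view puts the head top at about (322,196), just ahead of the fingertips (318,230). I'll check this by ray.

```bash
python3 - <<'E'
from h import *
c=camera("wrist");M=np.array(c["world_from_camera"])
for u,v in((322.5,194),(322.5,199)):
    x,y=(u-c["cx"])/c["fx"],(v-c["cy"])/c["fy"];r=np.hypot(x,y)
    d=M[:3,:3]@np.array([x/r*np.sin(r),y/r*np.sin(r),np.cos(r)]);o=M[:3,3];print(o+d*(.181-o[2])/d[2])
E
```

```text
[0.48956365 0.03679239 0.181     ]
[0.48732786 0.03319892 0.181     ]
```

```bash
python3 -m jog '[[0.004,0,0.03,0,0,0,-1],[0.004,0,0.06,0,0,0,-1],[0.004,0,0.066,0,0,0,-1],[0.004,0,0.070,0,0,0,-1],[0.004,0,0.074,0,0,0,-1],[0.004,0,0.076,0,0,0,-1],[0.004,0,0.076,0,0,0,-1]]'
```

```text
time_s: 3.1
ee_pos: [0.4833, 0.0309, 0.1753]
eef_rot: [3.141, -0.001, 1.012]
force: [-1.3, -0.2, 4.1]
grip_width: 0.0003
```

The 4.1 N reading matches the spring at about 6 mm, so I'm on the head. I'll press the rest of the way.

```bash
python3 -m jog '[[0,0,0.003,0,0,0,-1],[0,0,0.006,0,0,0,-1],[0,0,0.008,0,0,0,-1],[0,0,0.009,0,0,0,-1],[0,0,0.009,0,0,0,-1],[0,0,0.009,0,0,0,-1]]'
python3 - <<'E'
from h import *
c=camera("scene");cv2.imwrite("pics/s2.png",cv2.resize(c["image"][150:290,270:410,::-1],None,fx=4,fy=4))
E
```

```text
time_s: 3.7
ee_pos: [0.4835, 0.0309, 0.167]
eef_rot: [3.14, -0.002, 1.012]
force: [-3.9, -0.6, 10.6]
grip_width: 0.0005
```

View pics/s2.png

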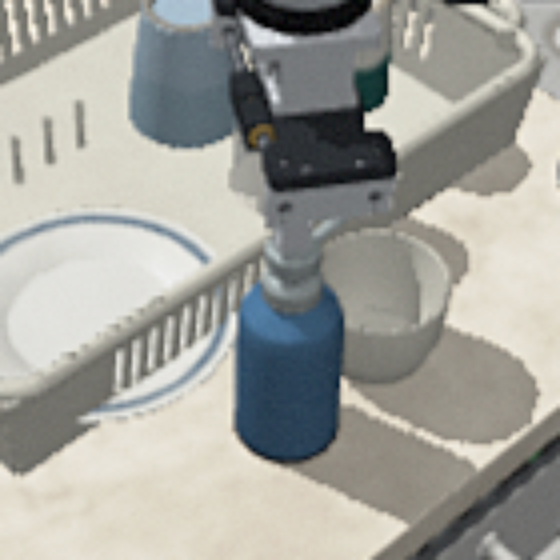

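10.6 N exceeds the fully-down spring force and the head sits visibly low, so it is on the stop. I'll rise and go over the cup.

```bash
python3 -m jog '[[0,0,-0.03,0,0,0,-1],[0,0,-0.06,0,0,0,-1],[0,0,-0.08,0,0,0,-1],[0,0,-0.08,0,0,0,-1],[0.295,-0.234,-0.08,0,0,0,1],[0.295,-0.234,-0.08,0,0,0,1],[0.295,-0.234,-0.08,0,0,0,1],[0.295,-0.234,-0.08,0,0,0,1],[0.295,-0.234,-0.08,0,0,0,1],[0.295,-0.234,-0.08,0,0,0,1],[0.295,-0.234,-0.08,0,0,0,1],[0.295,-0.234,-0.08,0,0,0,1],[0.295,-0.234,-0.04,0,0,0,1],[0.295,-0.234,0.0,0,0,0,1],[0.295,-0.234,0.03,0,0,0,1],[0.295,-0.234,0.03,0,0,0,1],[0.295,-0.234,0.03,0,0,0,1]]'
python3 - <<'E'
from h import *
for n in("scene","wrist","top"):
    c=camera(n);cv2.imwrite(f"pics/{n}3.png",c["image"][:,:,::-1])
E
```

```text
time_s: 5.45
ee_pos: [0.4416, 0.4051, 0.1372]
eef_rot: [3.14, -0.001, 1.012]
force: [-0.6, 0.1, 1.6]
grip_width: 0.0939
```

View pics/wrist3.png

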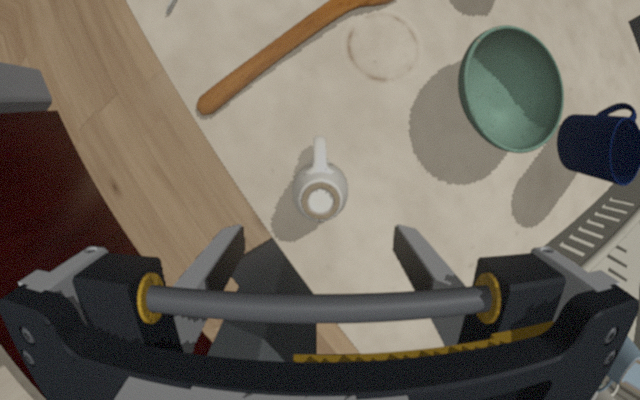

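View pics/scene3.png

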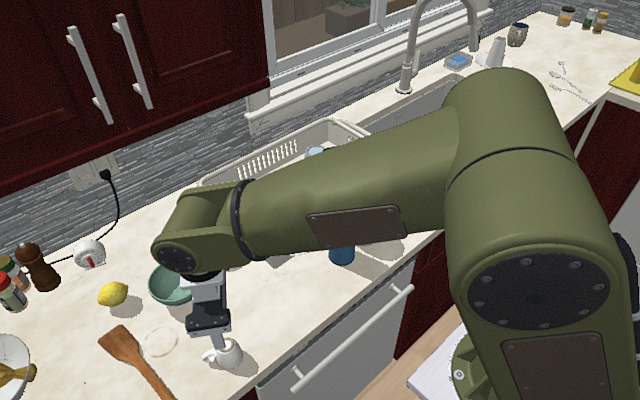

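In the wrist view the cup (320,202) lies midway between the fingers and its handle points along tool x, as planned. I'll check the fore-aft position.

```bash
python3 - <<'E'
from h import *
c=camera("wrist");M=np.array(c["world_from_camera"])
for u,v in((319.5,201.5),):
    x,y=(u-c["cx"])/c["fx"],(v-c["cy"])/c["fy"];r=np.hypot(x,y)
    d=M[:3,:3]@np.array([x/r*np.sin(r),y/r*np.sin(r),np.cos(r)]);o=M[:3,3];print(o+d*(.055-o[2])/d[2])
E
python3 -m jog '[[0,0,0.04,0,0,0,1],[0,0,0.08,0,0,0,1],[0,0,0.11,0,0,0,1],[0,0,0.124,0,0,0,1],[0,0,0.124,0,0,0,1],[0,0,0.124,0,0,0,1]]'
```

```text
[0.44407958 0.40779729 0.055     ]
time_s: 6.25
ee_pos: [0.4435, 0.4064, 0.0165]
eef_rot: [3.138, -0.007, 1.012]
force: [-0.0, -0.1, 0.5]
grip_width: 0.0938
```

```bash
python3 -m jog '[[0.001,0,0.003,0,0,0,1],[0.001,0,0.003,0,0,0,1],[0.001,0,0.003,0,0,0,-1],[0.001,0,0.003,0,0,0,-1],[0.001,0,0.003,0,0,0,-1],[0.001,0,0.003,0,0,0,-1],[0.001,0,0.003,0,0,0,-1],[0.001,0,0.003,0,0,0,-1],[0.001,0,0.003,0,0,0,-1],[0.001,0,0.003,0,0,0,-1],[0.001,0,0.003,0,0,0,-1],[0.001,0,0.003,0,0,0,-1]]' 25
```

```text
time_s: 7.45
ee_pos: [0.444, 0.4073, 0.0135]
eef_rot: [3.138, -0.007, 1.012]
force: [0.6, 0.4, -0.9]
grip_width: 0.0529
```

Gripped at 53 mm, which matches the body. I'll lift to about 0.25.

```bash
python3 -m jog '[[0,0,-0.01,0,0,0,-1],[0,0,-0.03,0,0,0,-1],[0,0,-0.06,0,0,0,-1],[0,0,-0.1,0,0,0,-1],[0,0,-0.14,0,0,0,-1],[0,0,-0.18,0,0,0,-1],[0,0,-0.22,0,0,0,-1],[0,0,-0.25,0,0,0,-1],[0,0,-0.25,0,0,0,-1],[0,0,-0.25,0,0,0,-1]]'
python3 - <<'E'
from h import *
for n in("wrist","scene"):
    c=camera(n);cv2.imwrite(f"pics/{n}4.png",c["image"][:,:,::-1])
E
```

```text
time_s: 8.45
ee_pos: [0.4422, 0.4062, 0.2637]
eef_rot: [3.138, -0.007, 1.012]
force: [0.0, 0.1, -1.9]
grip_width: 0.0533
```

View pics/wrist4.png

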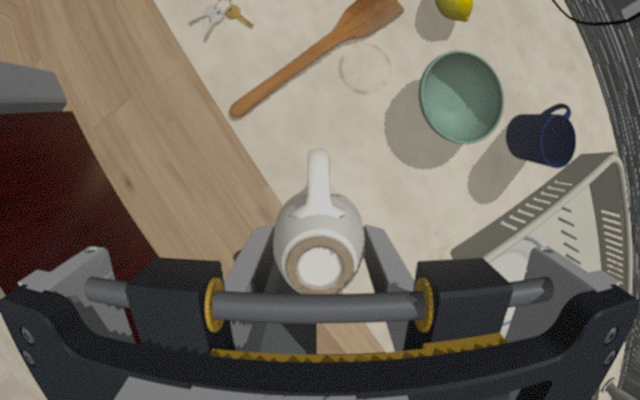

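View pics/scene4.png

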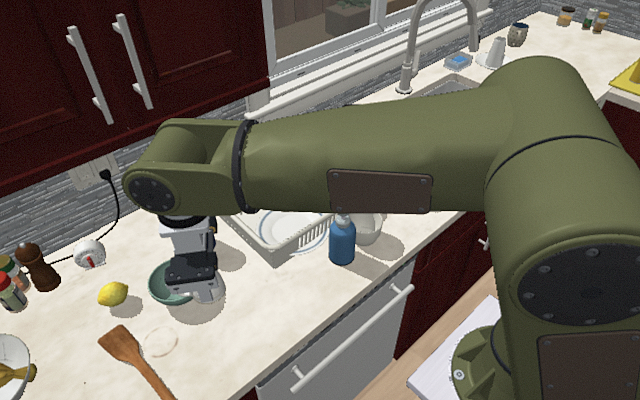

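The cup is held straight with its handle along tool x. I'll carry it over the tray, keeping this height to clear the pump.

```bash
python3 -m jog '[[-0.02,0.014,0,0,0,0,-1],[-0.05,0.034,0,0,0,0,-1],[-0.085,0.058,0,0,0,0,-1],[-0.12,0.082,0,0,0,0,-1],[-0.155,0.106,0,0,0,0,-1],[-0.19,0.13,0,0,0,0,-1],[-0.225,0.154,0,0,0,0,-1],[-0.26,0.178,0,0,0,0,-1],[-0.295,0.202,0,0,0,0,-1],[-0.33,0.226,0,0,0,0,-1],[-0.365,0.25,0,0,0,0,-1],[-0.4,0.274,0,0,0,0,-1],[-0.435,0.298,0,0,0,0,-1],[-0.47,0.322,0,0,0,0,-1],[-0.505,0.346,0,0,0,0,-1],[-0.54,0.37,0,0,0,0,-1],[-0.575,0.394,0,0,0,0,-1],[-0.6,0.41,0,0,0,0,-1],[-0.611,0.416,0,0,0,0,-1],[-0.611,0.416,0,0,0,0,-1]]'
python3 - <<'E'
from h import *
from scipy.spatial.transform import Rotation as R
from station import status
o=status.get_obs();print(o["qpos"],o["ee_pos"],o["eef_rot"],o["force"])
A=R.from_euler("xyz",o["eef_rot"]);s=np.radians(-54)
z=np.array([.5*np.cos(s),.5*np.sin(s),-.8660])
a=A.as_matrix()[:,2];ax=np.cross(a,z);an=np.arcsin(np.linalg.norm(ax));rv=ax/np.linalg.norm(ax)*an
print("turn",A.inv().apply(rv)/(np.pi/2),"shift to .471,-.333,.188",A.inv().apply(np.array([.467,-.327,.2])+.014*z-o["ee_pos"]))
for n in("top","scene"):
    c=camera(n);cv2.imwrite(f"pics/{n}5.png",c["image"][:,:,::-1])
E
```

```text
time_s: 10.55
ee_pos: [0.4702, -0.3332, 0.2592]
eef_rot: [3.141, -0.005, 1.01]
force: [-0.5, 0.3, -1.1]
grip_width: 0.0535
[-0.68224182  0.3252208   1.36365693  0.0046301   1.4529013  -0.12230808] [ 0.47019748 -0.33321874  0.25919748] [ 3.14121792 -0.0045864   1.01031841] [-0.46678298  0.2593204  -1.12488035]
turn [-3.09166725e-01 -1.26936704e-01  1.32544068e-19] shift to .471,-.333,.188 [0.00063097 0.00045462 0.0713253 ]
```

View pics/top5.png

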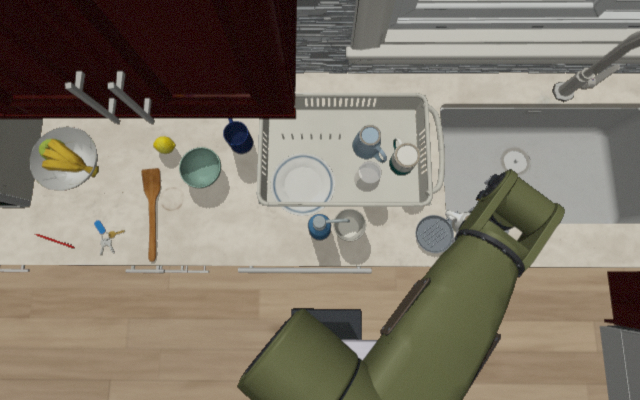

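The pot and bowl are unmoved and the pump is up. Now I'll tilt and lower.

```bash
python3 -m jog '[[0.001,0,0.01,-0.05,-0.02,0,-1],[0.001,0,0.02,-0.1,-0.04,0,-1],[0.001,0,0.03,-0.15,-0.06,0,-1],[0.001,0,0.04,-0.2,-0.08,0,-1],[0.001,0,0.05,-0.25,-0.1,0,-1],[0.001,0,0.06,-0.29,-0.12,0,-1],[0.001,0,0.071,-0.309,-0.127,0,-1],[0.001,0,0.071,-0.309,-0.127,0,-1],[0.001,0,0.071,-0.309,-0.127,0,-1],[0.001,0,0.071,-0.309,-0.127,0,-1]]'
python3 - <<'E'
from h import *
from scipy.spatial.transform import Rotation as R
from station import status
o=status.get_obs();print(o["qpos"],o["ee_pos"],o["joint_vel"],o["force"])
A=R.from_euler("xyz",o["eef_rot"]);s=np.radians(-54)
z=np.array([.5*np.cos(s),.5*np.sin(s),-.8660]);a=A.as_matrix()[:,2]
print("tilt err deg",np.degrees(np.arccos(a@z)),"cup",o["ee_pos"]-.014*a)
for n in("top","scene","wrist"):
    c=camera(n);cv2.imwrite(f"pics/{n}6.png",c["image"][:,:,::-1]);
    if n!="wrist":print(n,proj(c,o["ee_pos"]-.014*a),proj(c,o["ee_pos"]-.0415*a),proj(c,o["ee_pos"]+.0135*a))
E
```

```text
time_s: 11.65
ee_pos: [0.472, -0.3304, 0.1901]
eef_rot: [2.648, 0.187, 0.964]
force: [0.1, -0.5, -1.2]
grip_width: 0.0535
[-0.59482798  0.13034387  1.85453399 -0.27350848  0.67573372  0.13690902] [ 0.47203987 -0.33038301  0.19013809] [-0.00595139  0.00392488  0.00010648 -0.00301297 -0.00613258  0.00413995] [ 0.07080376 -0.45205166 -1.23967731]
tilt err deg 0.40585506143624217 cup [ 0.46789219 -0.32472107  0.20225169]
top (np.float64(453.4630848961092), np.float64(225.99685079363363)) (np.float64(452.3752346971537), np.float64(228.0769069821532)) (np.float64(454.49910921094875), np.float64(224.01588982160985))
scene (np.float64(439.583278884542), np.float64(142.45255857464593)) (np.float64(441.2218025685314), np.float64(138.08291060902823)) (np.float64(438.0166583345914), np.float64(146.6304538140479))
```

View pics/scene6.png

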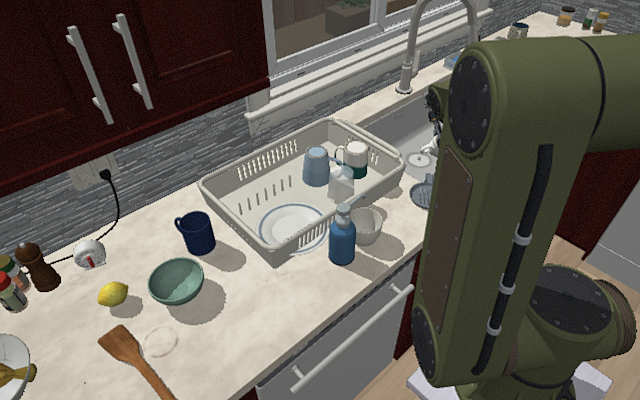

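View pics/top6.png

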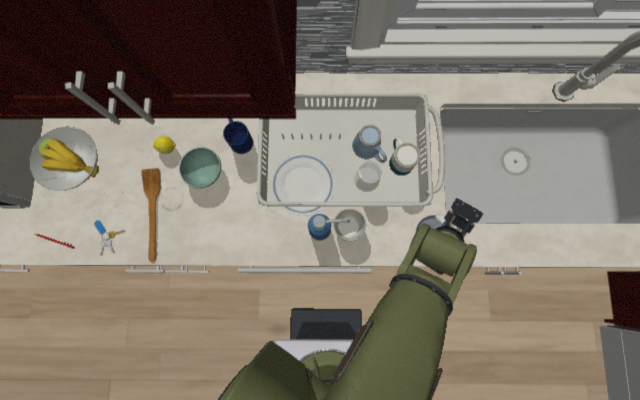

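View pics/wrist6.png

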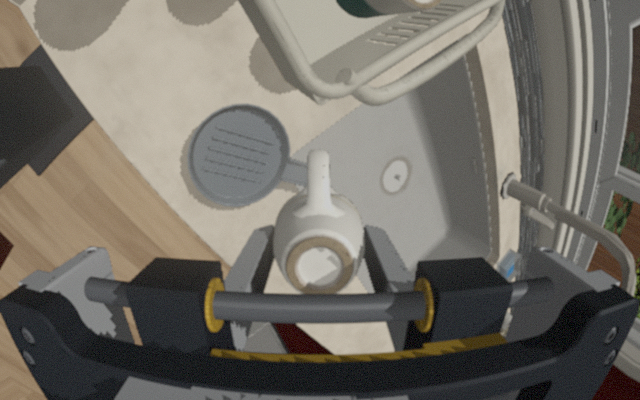

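In the wrist view the cup is unchanged in the grip. The tray (241,155) and its spout end (303,172) are both visible, so I'll cross-check them by wrist rays, together with the cup's bottom at (320,265).

```bash
python3 - <<'E'
from h import *
from scipy.spatial.transform import Rotation as R
from station import status
o=status.get_obs();a=R.from_euler("xyz",o["eef_rot"]).as_matrix()[:,2]
c=camera("wrist");M=np.array(c["world_from_camera"]);P=M[:3,3]
def ray(u,v):
    x,y=(u-c["cx"])/c["fx"],(v-c["cy"])/c["fy"];r=np.hypot(x,y)
    return M[:3,:3]@np.array([x/r*np.sin(r),y/r*np.sin(r),np.cos(r)])
def g(u,v,z): d=ray(u,v);return P+d*(z-P[2])/d[2]
L,Rr,T,B=g(190,155,.012),g(290,155,.012),g(241,104,.012),g(241,208,.012)
print("tray",(L+Rr)/2,(T+B)/2)
t=(L+Rr+T+B)/4;e=g(304,174,.016);print(e,np.linalg.norm(e-t),np.degrees(np.arctan2(e[1]-t[1],e[0]-t[0])))
def pw(p):
    q=M[:3,:3].T@(p-P);th=np.arctan2(np.hypot(q[0],q[1]),q[2]);k=th/np.hypot(q[0],q[1]);return c["fx"]*k*q[0]+c["cx"],c["fy"]*k*q[1]+c["cy"]
print("cup bottom expected px",pw(o["ee_pos"]-.0415*a), "mouth centre", pw(o["ee_pos"]+.0135*a))
print(o["time_s"],o["ee_pos"],o["joint_vel"].round(4))
E
```

```text
tray [ 0.47228881 -0.32548144  0.012     ] [ 0.46803615 -0.32785812  0.012     ]
[ 0.51813064 -0.39152619  0.016     ] 0.08076694234438313 -53.513167317673776
cup bottom expected px (np.float64(321.3406451887443), np.float64(270.9777558754584)) mouth centre (np.float64(320.61369146960953), np.float64(232.31959362139662))
11.8 [ 0.47177102 -0.33063812  0.18964484] [-0.001   0.0032  0.0049 -0.0018 -0.0037  0.0036]
```

The tray is at (0.470,-0.327) with its spout at -53.5°, which agrees with the earlier estimate. I'll let the arm settle briefly and then hand in.

```bash
python3 -m jog '[[0,0,0,0,0,0,-1],[0,0,0,0,0,0,-1],[0,0,0,0,0,0,-1],[0,0,0,0,0,0,-1],[0,0,0,0,0,0,-1]]'
python3 - <<'E'
from station import status,ctrl
o=status.get_obs();print(o["joint_vel"].round(4),o["force"],o["grip_width"])
print(ctrl.hand_in())
E
```

```text
time_s: 12.35
ee_pos: [0.4717, -0.3307, 0.1895]
eef_rot: [2.648, 0.187, 0.964]
force: [-0.4, -0.2, -1.5]
grip_width: 0.0534
[ 0.0001  0.001  -0.0004  0.0017 -0.0007  0.0003] [-0.35635862 -0.18852024 -1.52198049] 0.053365239896354624
the job is handed in; nothing more can be done
None
```

I pressed the soap pump down to its stop (10.6 N against the 6.6 N spring) and released it. I then picked up the upside-down cup and handed the job in at about 12.4 s, holding it still over the tray. The hand-in gives no verdict.

**Last checks**
- **Position:** the middle of the cup works out at about (0.468, -0.325, 0.202), with the tray centre measured at about (0.468 to 0.470, -0.327). That assumes the cup has not shifted in the grip.
- **Tilt:** the tool was about 0.4° off the asked lean, taking the spout direction as -54°. The wrist camera later read -53.5°.
- **Grip:** the fingers were steady at 53 mm and the arm was nearly still. The pump, pot and bowl looked up and in place in the last pictures, though I did not measure their shift.

**What disagreed**
- **Cup in the grip:** its bottom appeared about 6 pixels from where I expected in the wrist view, which is a few mm.
- **Camera estimates:** the views differed by 5 to 9 mm on the pump and tray. For the tray I kept mainly the top-view value.
- **Spout length:** my wrist-view pick for its end came out at 81 mm instead of 102 mm, so I used it only for direction.

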